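# Edge the blue mixing palette off the bench step and lay it on the stand

### The job

The dark blue mixing palette lies flat on the grey bench step, too thin to pick up there. Edge it out over the step's front edge (the one facing the robot) until a good finger's length (about 4 to 5 cm) overhangs while it still lies flat, then pinch the overhanging end by its two long sides, lift it and set it down gently, flat and centred across the cork-topped stand so that both ends stick out. Leave the white palette where it is, and do not let the blue one fall.

Things in the scene. Friction and masses are not known exactly. Their poses are not given: they have to be found in the camera images.
- palette_blue: Dark blue ceramic mixing palette with ten light blue wells: a flat slab 150 (x) x 60 (y) x 6 (z) mm, about 130 g, loose on the step. Origin: centre of its underside; x along its length, its -x end towards the step's front edge, z up. It slides when pushed at its rear (+x) end; with over 70 mm overhanging it tips off.
- palette_white: White ceramic palette of the same shape and size with pale grey wells, a bystander lying on the step. Origin and axes as for the blue one.
- step: Dark grey fixed block 240 (x) x 340 (y) x 60 (z) mm, no rim. Origin: centre of its underside, top at +60 mm. Its front edge (thin bright metal strip along it) is the -x edge, x = -120 mm in its frame, facing the robot over open table. Both palettes and a plaster dental model 46 mm high lie on it 110 mm apart along y, in any order, 40 mm of bare top or more behind (+x of) each palette.
- stand: White fixed block with a cork top, 60 (x) x 90 (y) x 45 (z) mm, on the table left or right of the step. Origin: centre of its underside, top at +45 mm. The palette goes across it, its length along the stand's x (short) axis, either way round, middle over middle, about 45 mm sticking out at each end.
There are look-alikes about, which are no part of the job. Several things have the shape of the palette_blue; the one meant has the colours described above. What is shaped like the stand but turquoise is not meant.

How it is judged (in metres and radians):
On the way, in this order (a step that is already met when the one before it is completed fails the run):
1. the blue palette lies flat on the step with its end at least 30 mm out over the front edge (x of palette_blue in the frame of step below -0.075 m and z of palette_blue in the frame of step between 0.055 and 0.066 m and angle between palette_blue's own z axis and vertical below 0.1 rad), for 0.2 s.
2. the blue palette is lifted clear of the step (z of palette_blue in the frame of step above 0.075 m), for 0.1 s.
At the end, for the whole second after the job is handed in: The blue palette rests flat (within 5 degrees) and still on the cork top, its centre within 20 mm of the stand's centre, its length within 15 degrees of the stand's x axis, released; the white palette is within 25 mm of where it began (horizontal distance between palette_blue and stand below 0.02 m and z of palette_blue in the frame of stand between 0.04 and 0.05 m and angle between palette_blue's own z axis and vertical below 0.09 rad and angle between the x axis of palette_blue and the x axis of stand, either way round below 0.26 rad and linear speed of palette_blue below 0.02 m/s and distance of palette_white from where it was at the start of the episode below 0.025 m); the robot touches nothing.
It fails at once if the blue palette falls to the table (height (world z) of palette_blue below 0.025 m).
It fails at once if the blue palette is dropped or slammed onto the stand (over 0.5 m/s just above it) (horizontal distance between palette_blue and stand below 0.04 m and z of palette_blue in the frame of stand below 0.065 m and linear speed of palette_blue above 0.5 m/s).
It fails at once if the white palette is moved more than 25 mm (distance of palette_white from where it was at the start of the episode above 0.025 m).
It also fails if it takes over 48 s, if anything falls off the work surface, if the arm or the gripper's body presses on something with over 40 N, if the wrist force passes 120 N, or if a joint passes its speed limit or range.

### The arm

A 6-joint arm with a two-finger parallel gripper is mounted at the origin on the work surface. World frame = base frame: x ahead of the robot, y to its left, z up, the work surface at z = 0. Lengths are in m, angles in degrees, forces in N, time in s.
With the tool pointing down it reaches from about 0.4 to 0.825 m from the base axis. Payload 7 kg.
Tool frame: the origin (TCP) lies where the fingers leave the gripper's body, on its centre line; the fingertips stand 66 mm ahead of it and the grasp point (between the pads) lies 47 mm ahead of it; z points along the fingers, y is the direction in which the jaws open and shut (so a half turn about z gives the same grasp; the last joint's range is limited). The gripper opens to 88 mm and grips with 3 to 60 N. Pads are 19 mm wide; open, the fingers measure 130 mm over their backs; the gripper's body (78 mm by 193 mm) begins 47 mm behind the grasp point.
Start: joints at [88.528, 20.546, 0.682, 0, -70.136, -16.507], TCP at [0.208, 0.642, 0.292] pointing down, gripper open.
Joint ranges: [-176.03, 176.03], [-82.01, 121.73], [-58.28, 71.71], [-173.87, 95.51], [-174.79, -0.11], [-173.66, 173.66]. Speed limits (degrees/s): [136.94, 136.94, 172.46, 180, 180, 180].

### API

Orientations are given as [roll, pitch, yaw] about the fixed x, y, z axes, in that order (R = Rz(yaw) Ry(pitch) Rx(roll)).
In Python, from plant import get_obs, snapshot, close_job gives the robot as it stands.
- The arm moves only by the tool play_rows, never from a script. Its argument "series" is a list of rows, each a list of 5 numbers: the opening in per cent of the stroke, from 0 (shut) to 100 (fully open), then the shift along the tool's x, y, z in m, then the turn about the tool's z in degrees. In form: [[jaw, dx, dy, dz, spin], ...]. A call has 1 to 10 rows; each row is the pose to reach, as a shift and turn from the pose commanded when the call began, along the tool's axes at that moment; what a row does not reach only later rows make up. A row lasts 1/10 s, in which the tool goes at most 50 mm and 8.59 degrees, less where a joint would pass 70% of its speed; a pose out of reach is approached as far as the arm can. A call with a gripper value outside its range is refused whole. The fingers move at their own pace and stop on an object; the grip force is fixed at half the most. Time passes only in rows, so rows that repeat a pose let the fingers close. It gives the time, the measured TCP pose, the force and the opening at its end, in the units of the state.
- get_obs(): the state, without advancing time (a new reading comes with each control period).
- snapshot(name): name is "scene" or "top"; returns a dict with "frame" (480x640x3 uint8, red, green, blue), "z_map" (480x640 float32, m along the optical axis (not along the pixel's ray), 0 where there is no reading), "mtx" (3x3 intrinsics, pixels), "camera_from_world" (4x4, takes a point from world to camera coordinates). Camera axes: x right, y up, looking along -z (the intrinsics and any distortion apply to the point x, -y, -z); pixel columns grow to the right and rows downward; lengths in m; the calibration is good to about 2 mm. A picture is of the moment at which its call begins.
- close_job(): hands the job in, once; it reports no verdict.
The state is a dict: "clock": time; "joint_pos": joint angles; "qvel": joint speeds; "tau": joint torques, N m; "tool_pos": TCP position; "orientation": TCP orientation; "force": force on the tool from outside, world axes, zero at the start; "moment": the same for the moment, N m; "opening": finger opening in m.
Only numpy, scipy, OpenCV 4.12 (cv2) and the standard library are available. Lean on these libraries where they do the work, as an engineer would, in place of code of your own. Each camera call takes 0.05 s, during which the arm holds its last target.

## Working session

There is one attempt and no reset: what is moved stays moved. The work goes in short steps, Python scripts to look and compute and a tool call to move; the robot and the scene stay as the last step left them, time stands still between calls to the robot, and variables do not carry over. Pictures are saved under pics/ and viewed, and the job is handed in when it is done.

Besides the shell and the picture viewer there is one more tool, called after "Emit:" by a JSON object that holds its "op" and its "data". play_rows: Moves the arm, as the interface text tells. Its arguments: {"type":"object","properties":{"series":{"type":"array"}},"required":["series"]}

```bash
mkdir -p pics; ls; python3 - <<'E'
from plant import get_obs, snapshot
import cv2,numpy as np
o=get_obs();print(o)
for n in("scene","top"):
    s=snapshot(n);cv2.imwrite(f"pics/{n}0.png",s["frame"][:,:,::-1]);np.savez(f"{n}0.npz",**s);print(n,s["mtx"],s["camera_from_world"],s.keys())
E
```

```text
pics
{'clock': 0.0, 'joint_pos': array([ 8.85256582e+01,  2.05923344e+01,  6.34091599e-01, -2.05626329e-02,
       -7.01357348e+01, -1.65071999e+01]), 'qvel': array([-0.02868559, -0.003     ,  0.02217434, -0.09244657,  0.07737603,
        0.11413125]), 'tau': array([-1.92182000e-03, -5.82713342e+01,  2.93054974e+01,  6.99724361e+00,
        6.81298159e-03, -1.70704088e-04]), 'tool_pos': array([0.20827311, 0.64166728, 0.29121347]), 'orientation': array([ 1.79904403e+02, -8.17167554e-03, -1.79885377e+01]), 'force': array([-0.30463845, -0.78410776,  0.80888932]), 'moment': array([-0.0252133 ,  0.05104153, -0.01521674]), 'opening': 0.08759773409080729}
scene [[451.07018457   0.         315.60629042]
 [  0.         451.07018457 243.93985233]
 [  0.           0.           1.        ]] [[ 0.07423011  0.99714552 -0.01380918  0.0248864 ]
 [-0.73876682  0.06428666  0.67088807  0.30933495]
 [ 0.66986079 -0.03959834  0.74143004 -1.52682005]
 [ 0.          0.          0.          1.        ]] dict_keys(['frame', 'z_map', 'mtx', 'camera_from_world'])
top [[441.48733233   0.         320.27398023]
 [  0.         441.48733233 247.45637994]
 [  0.           0.           1.        ]] [[-0.00376303 -0.99998214  0.00464332 -0.08027897]
 [ 0.99142843 -0.00312435  0.1306136  -0.48582131]
 [-0.13059676  0.00509502  0.99142248 -0.96700411]
 [ 0.          0.          0.          1.        ]] dict_keys(['frame', 'z_map', 'mtx', 'camera_from_world'])
```

View pics/scene0.png

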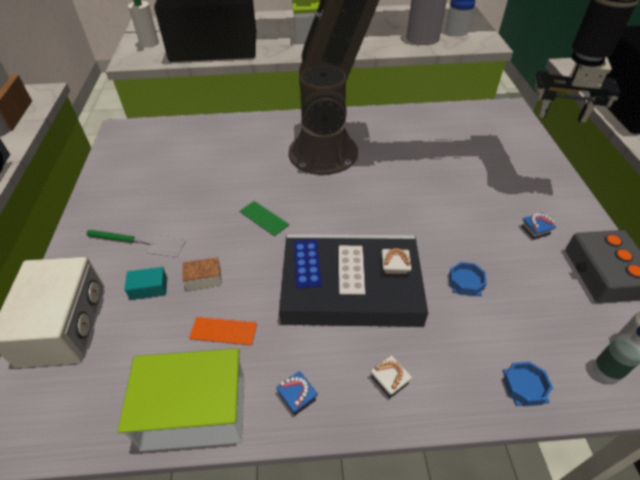

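View pics/top0.png

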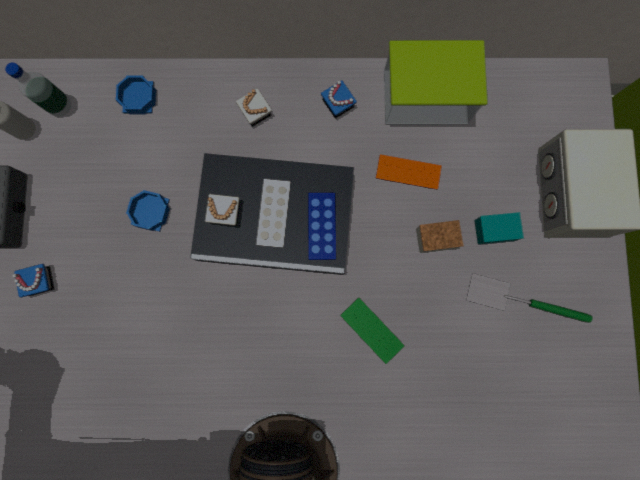

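The scene view faces the robot. In the top view, the blue palette is at about (322,226), white at (273,213), the dental model at (223,210) and the cork stand at (441,236). The turquoise decoy is at (499,228). The step's bright strip runs from (192,259) to (346,270).

```bash
cat > h.py <<'E'
import cv2,numpy as np
from plant import get_obs,snapshot
def ray(s,uv,z):
    uv=np.atleast_2d(np.asarray(uv,float));K=s["mtx"];T=s["camera_from_world"];R=T[:3,:3];t=T[:3,3]
    d=np.c_[(uv[:,0]-K[0,2])/K[0,0],-(uv[:,1]-K[1,2])/K[1,1],-np.ones(len(uv))]@R
    c=-R.T@t
    return c+d*((z-c[2])/d[:,2])[:,None]
def zpt(s,uv):
    u,v=int(round(uv[0])),int(round(uv[1]));d=float(np.median(s["z_map"][v-2:v+3,u-2:u+3]));K=s["mtx"];T=s["camera_from_world"]
    return T[:3,:3].T@(np.array([(uv[0]-K[0,2])/K[0,0]*d,-(uv[1]-K[1,2])/K[1,1]*d,-d])-T[:3,3])
def hsv(s): return cv2.cvtColor(s["frame"],cv2.COLOR_RGB2HSV)
def mask(s,lo,hi,roi):
    m=cv2.inRange(hsv(s),np.array(lo),np.array(hi));r=np.zeros_like(m);x0,y0,x1,y1=roi;r[y0:y1,x0:x1]=m[y0:y1,x0:x1]
    return r
def rect(s,m,z):
    m=cv2.morphologyEx(m,cv2.MORPH_CLOSE,np.ones((5,5)))
    cs,_=cv2.findContours(m,cv2.RETR_EXTERNAL,cv2.CHAIN_APPROX_NONE)
    c=max(cs,key=cv2.contourArea)[:,0]
    p=ray(s,c,z)[:,:2]
    r=cv2.minAreaRect((p*1000).astype(np.float32))
    b=cv2.boxPoints(r)
    # long axis angle
    e=b[1]-b[0];f=b[2]-b[1];L,W=(e,f) if np.hypot(*e)>np.hypot(*f) else (f,e)
    a=np.degrees(np.arctan2(L[1],L[0]));a=(a+90)%180-90
    return dict(c=np.round(r[0],1),L=round(float(np.hypot(*L)),1),W=round(float(np.hypot(*W)),1),ang=round(float(a),2),box=np.round(b,1).tolist())
E
python3 - <<'E'
from h import *
for n in("top","scene"):
    s=dict(np.load(n+"0.npz"));H=hsv(s)
    px={"top":[(322,200),(273,185),(441,229),(499,221),(300,240),(350,200)],"scene":[(307,255),(351,262),(201,266),(147,275),(330,270)]}[n]
    for p in px: print(n,p,H[p[1],p[0]],np.round(zpt(s,p),4))
s=dict(np.load("top0.npz"))
print("blue",rect(s,mask(s,(100,80,40),(130,255,255),(295,180,350,270)),.066))
print("white",rect(s,mask(s,(0,0,110),(180,90,255),(245,172,298,254)),.066))
cv2.imwrite("pics/crop.png",cv2.resize(s["frame"][140:290,180:530,::-1],None,fx=2.2,fy=2.2,interpolation=cv2.INTER_CUBIC))
E
```

```text
top (322, 200) [113 220  95] [ 0.587  -0.086   0.0665]
top (273, 185) [113  14 147] [0.6215 0.0229 0.0664]
top (441, 229) [ 13 154  88] [ 0.5248 -0.3534  0.0454]
top (499, 221) [ 90 255  90] [ 0.5427 -0.4852  0.0451]
top (300, 240) [99 34 53] [ 0.4986 -0.0372  0.0601]
top (350, 200) [90 27 48] [ 0.5887 -0.1486  0.059 ]
scene (307, 255) [116 181 107] [ 0.5091 -0.0836  0.0661]
scene (351, 262) [ 14  24 203] [0.5415 0.0235 0.0664]
scene (201, 266) [ 12 143 139] [ 0.5046 -0.3527  0.0452]
scene (147, 275) [ 89 211 122] [ 0.5231 -0.4843  0.0461]
scene (330, 270) [120  16  47] [ 0.5577 -0.0302  0.0606]
blue {'c': array([530.5, -83.6]), 'L': 149.7, 'W': 62.2, 'ang': -0.19, 'box': [[455.6000061035156, -114.5], [605.2999877929688, -115.0], [605.5, -52.79999923706055], [455.79998779296875, -52.29999923706055]]}
white {'c': array([559.4,  22.1]), 'L': 148.8, 'W': 58.8, 'ang': -5.7, 'box': [[482.5, 0.20000000298023224], [630.5, -14.600000381469727], [636.4000244140625, 44.0], [488.29998779296875, 58.79999923706055]]}
```

View pics/crop.png

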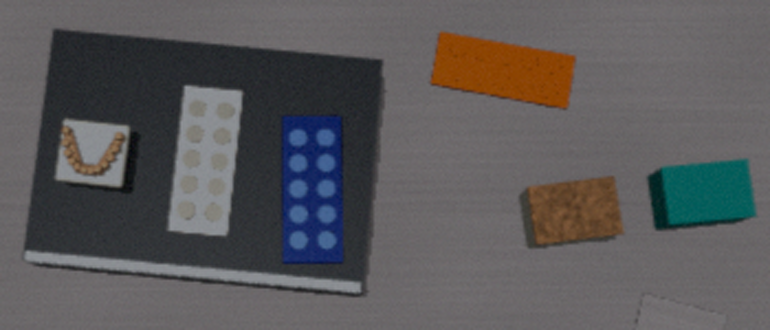

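```bash
cat >> h.py <<'E'
def cloud(s):
    K=s["mtx"];T=s["camera_from_world"];v,u=np.mgrid[0:480,0:640];d=s["z_map"]
    P=np.stack([(u-K[0,2])/K[0,0]*d,-(v-K[1,2])/K[1,1]*d,-d],-1)-T[:3,3]
    P=P@T[:3,:3];P[d==0]=np.nan;return P
def zmask(s,z0,z1,x0,x1,y0,y1):
    P=cloud(s);return ((P[...,2]>z0)&(P[...,2]<z1)&(P[...,0]>x0)&(P[...,0]<x1)&(P[...,1]>y0)&(P[...,1]<y1)).astype(np.uint8)*255
E
python3 - <<'E'
from h import *
s=dict(np.load("top0.npz"))
print("step",rect(s,zmask(s,.053,.075,.3,.8,-.25,.3),.060))
print("stand z",rect(s,zmask(s,.038,.055,.4,.65,-.44,-.28),.045))
print("stand col",rect(s,mask(s,(5,90,40),(25,255,255),(410,205,470,260)),.045))
# front strip line
m=mask(s,(0,0,110),(180,60,255),(185,250,360,275));ys,xs=np.nonzero(m);p=ray(s,np.c_[xs,ys],.06)
print("strip px",xs.min(),xs.max(),len(xs))
l=cv2.fitLine(p[:,:2].astype(np.float32),cv2.DIST_HUBER,0,.01,.01).ravel();print(l,np.degrees(np.arctan2(l[1],l[0])))
n=np.array([l[1],-l[0]]);q=(p[:,:2]-l[2:])@n;print(q.min(),q.max())
s=dict(np.load("scene0.npz"))
print("blue sc",rect(s,mask(s,(105,100,40),(130,255,255),(290,235,325,292)),.066))
print("step sc",rect(s,zmask(s,.053,.075,.3,.8,-.25,.3),.060))
print("stand sc",rect(s,zmask(s,.038,.055,.4,.65,-.44,-.28),.045))
E
```

```text
step {'c': array([561.8,  23. ]), 'L': 340.1, 'W': 241.6, 'ang': 84.37, 'box': [[424.8999938964844, -134.39999389648438], [665.2999877929688, -158.10000610351562], [698.7000122070312, 180.39999389648438], [458.20001220703125, 204.10000610351562]]}
stand z {'c': array([ 510.7, -352.7]), 'L': 92.2, 'W': 60.6, 'ang': -82.97, 'box': [[475.0, -310.6000061035156], [486.20001220703125, -402.1000061035156], [546.4000244140625, -394.70001220703125], [535.0999755859375, -303.20001220703125]]}
stand col {'c': array([ 510.4, -352.5]), 'L': 90.2, 'W': 60.1, 'ang': -82.97, 'box': [[475.1000061035156, -311.3999938964844], [486.1000061035156, -401.0], [545.7000122070312, -393.6000061035156], [534.7000122070312, -304.1000061035156]]}
strip px 189 358 936
[ 0.09189493  0.9957687   0.44298658 -0.00139651] 84.72736
-0.03585338862781691 0.03681166865251765
blue sc {'c': array([532.5, -86.1]), 'L': 154.9, 'W': 63.0, 'ang': 0.05, 'box': [[455.1000061035156, -54.70000076293945], [455.1000061035156, -117.69999694824219], [610.0, -117.5], [610.0, -54.5]]}
step sc {'c': array([564.4,  21.5]), 'L': 340.1, 'W': 247.5, 'ang': 84.23, 'box': [[424.20001220703125, -135.3000030517578], [670.4000244140625, -160.10000610351562], [704.5999755859375, 178.3000030517578], [458.3999938964844, 203.10000610351562]]}
stand sc {'c': array([ 513.2, -353.8]), 'L': 90.7, 'W': 67.2, 'ang': -82.7, 'box': [[474.1000061035156, -313.1000061035156], [485.6000061035156, -403.0], [552.2999877929688, -394.5], [540.7999877929688, -304.6000061035156]]}
```

Emit:
{"op": "play_rows", "data": {"series": [[11,0.03,0.027,0,-1],[11,0.06,0.054,0,-2],[11,0.09,0.081,0,-3],[11,0.12,0.108,0,-4],[11,0.15,0.135,0,-5],[11,0.18,0.162,0,-6],[11,0.21,0.189,0,-7],[11,0.24,0.216,0,-8],[11,0.27,0.243,0,-9],[11,0.3,0.27,0,-10]]}}

```text
clock: 1.1
tool_pos: [0.4107, 0.2909, 0.2921]
orientation: [180.0, 0.0, -7.9]
force: [1.0, 0.6, -0.8]
opening: 0.0136
```

```bash
cat >> h.py <<'E'
def goto(x,y,z,yaw):
    """shift in tool axes (tool down) needed to reach world tcp pose"""
    o=get_obs();p=o["tool_pos"];a=np.radians(o["orientation"][2]);d=np.array([x,y,z])-p
    print("at",round(o["clock"],2),np.round(p,4),np.round(o["orientation"],2),"j",np.round(o["joint_pos"],1),"F",np.round(o["force"],1),"open",round(o["opening"],4))
    print("dx %.4f dy %.4f dz %.4f spin %.2f"%(d[0]*np.cos(a)+d[1]*np.sin(a), d[0]*np.sin(a)-d[1]*np.cos(a), -d[2], -(((yaw-o["orientation"][2])+180)%360-180)))
E
python3 -c "
from h import *
goto(.635,-.084,.25,0)"
```

```text
at 1.1 [0.4107 0.2909 0.2921] [ 1.7999e+02  1.0000e-02 -7.9300e+00] j [ 57.7   4.2 -20.5  -0.  -65.2  24.4] F [ 1.   0.6 -0.8] open 0.0136
dx 0.2738 dy 0.3404 dz 0.0421 spin -7.93
```

Emit:
{"op": "play_rows", "data": {"series": [[11,0.028,0.034,0,-1],[11,0.055,0.068,0,-2],[11,0.082,0.102,0.005,-3],[11,0.11,0.136,0.01,-4],[11,0.137,0.17,0.015,-5],[11,0.164,0.204,0.02,-6],[11,0.192,0.238,0.025,-7],[11,0.22,0.272,0.03,-7.9],[11,0.247,0.306,0.035,-7.9],[11,0.274,0.34,0.042,-7.9]]}}

```text
clock: 2.1
tool_pos: [0.6352, -0.0839, 0.2498]
orientation: [-180.0, 0.0, -0.1]
force: [0.9, 1.4, 0.2]
opening: 0.0094
```

```bash
python3 -c "
from h import *
goto(.635,-.0838,.15,-.2)"
```

```text
at 2.1 [ 0.6352 -0.0839  0.2498] [-1.8e+02  1.0e-02 -8.0e-02] j [  9.9  19.   -7.3  -0.  -63.7  80. ] F [0.9 1.4 0.2] open 0.0094
dx -0.0002 dy -0.0001 dz 0.0998 spin 0.12
```

Emit:
{"op": "play_rows", "data": {"series": [[11,0,0,0.03,0],[11,0,0,0.06,0],[11,0,0,0.085,0],[11,0,0,0.1,0],[11,0,0,0.11,0],[11,0,0,0.115,0],[11,0,0,0.119,0],[11,0,0,0.121,0],[11,0,0,0.121,0],[11,0,0,0.121,0]]}}

```text
clock: 3.1
tool_pos: [0.6348, -0.0821, 0.1298]
orientation: [-180.0, -0.1, -0.1]
force: [0.3, 0.5, 0.3]
opening: 0.0095
```

```bash
python3 - <<'E'
from h import *
goto(.635,-.0838,.1285,-.2)
s=snapshot("scene");cv2.imwrite("pics/s1.png",cv2.resize(s["frame"][180:340,230:470,::-1],None,fx=3,fy=3,interpolation=cv2.INTER_CUBIC))
E
```

```text
at 3.1 [ 0.6348 -0.0821  0.1298] [-1.8e+02 -6.0e-02 -7.0e-02] j [ 10.1  25.3 -15.1   0.  -49.6  79.9] F [0.3 0.5 0.3] open 0.0095
dx 0.0002 dy 0.0017 dz 0.0013 spin 0.13
```

View pics/s1.png

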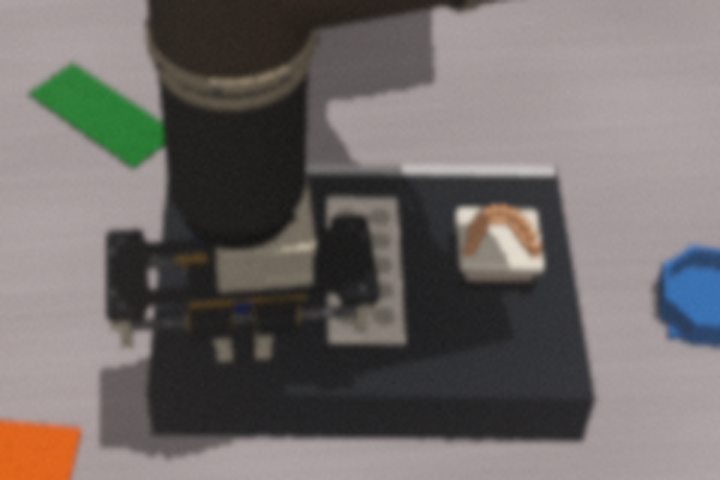

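The gripper is down behind the blue palette, with the fingertips near crop (225,345) and (263,345), on the far side of the step. I'll lower it slightly and start pushing.

Emit:
{"op": "play_rows", "data": {"series": [[11,0,0,0.0012,0],[11,-0.008,0,0.0012,0],[11,-0.014,0,0.0012,0],[11,-0.02,0,0.0012,0],[11,-0.025,0,0.0012,0],[11,-0.03,0,0.0012,0],[11,-0.035,0,0.0012,0],[11,-0.04,0,0.0012,0],[11,-0.045,0,0.0012,0],[11,-0.045,0,0.0012,0]]}}

```text
clock: 4.15
tool_pos: [0.5889, -0.0821, 0.1281]
orientation: [-180.0, 0.0, -0.1]
force: [0.0, 0.5, 0.5]
opening: 0.0095
```

```bash
python3 - <<'E'
from h import *
goto(.549,-.0838,.1285,-.2)
s=snapshot("top");np.savez("t2.npz",**s);cv2.imwrite("pics/t2.png",cv2.resize(s["frame"][140:300,180:400,::-1],None,fx=3,fy=3,interpolation=cv2.INTER_CUBIC))
E
```

```text
at 4.15 [ 0.5889 -0.0821  0.1281] [-1.8e+02  1.0e-02 -8.0e-02] j [ 10.9  21.9 -21.2  -0.  -47.   79. ] F [0.  0.5 0.5] open 0.0095
dx -0.0399 dy 0.0018 dz -0.0004 spin 0.12
```

View pics/t2.png

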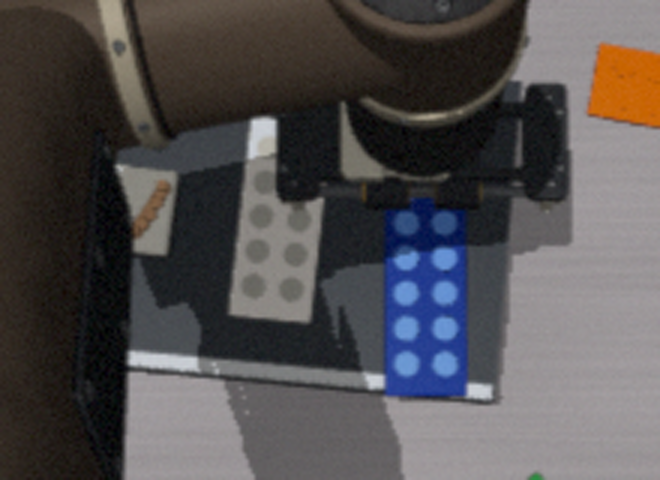

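The palette's front end has reached the strip, at crop row 395, and it is still straight. I'll push on another 42 mm.

Emit:
{"op": "play_rows", "data": {"series": [[11,-0.005,0,0,0],[11,-0.01,0,0,0],[11,-0.015,0,0,0],[11,-0.02,0,0,0],[11,-0.025,0,0,0],[11,-0.03,0,0,0],[11,-0.035,0,0,0],[11,-0.039,0,0,0],[11,-0.042,0,0,0],[11,-0.042,0,0,0]]}}

```text
clock: 5.2
tool_pos: [0.547, -0.082, 0.128]
orientation: [-180.0, 0.0, -0.1]
force: [0.2, -0.2, -0.6]
opening: 0.0097
```

```bash
python3 - <<'E'
from h import *
goto(.549,-.0838,.1285,-.2)
s=snapshot("top");np.savez("t3.npz",**s);cv2.imwrite("pics/t3.png",cv2.resize(s["frame"][140:300,180:400,::-1],None,fx=3,fy=3,interpolation=cv2.INTER_CUBIC))
m=mask(s,(100,80,40),(130,255,255),(295,180,350,300));print(rect(s,m,.066))
E
```

```text
at 5.2 [ 0.547 -0.082  0.128] [-1.8e+02  3.0e-02 -8.0e-02] j [ 11.8  18.6 -26.5  -0.  -44.9  78.2] F [ 0.2 -0.2 -0.6] open 0.0097
dx 0.0021 dy 0.0017 dz -0.0005 spin 0.12
{'c': array([458.5, -84.4]), 'L': 140.2, 'W': 63.6, 'ang': -0.17, 'box': [[388.29998779296875, -116.0], [528.5999755859375, -116.4000015258789], [528.7999877929688, -52.79999923706055], [388.5, -52.400001525878906]]}
```

View pics/t3.png

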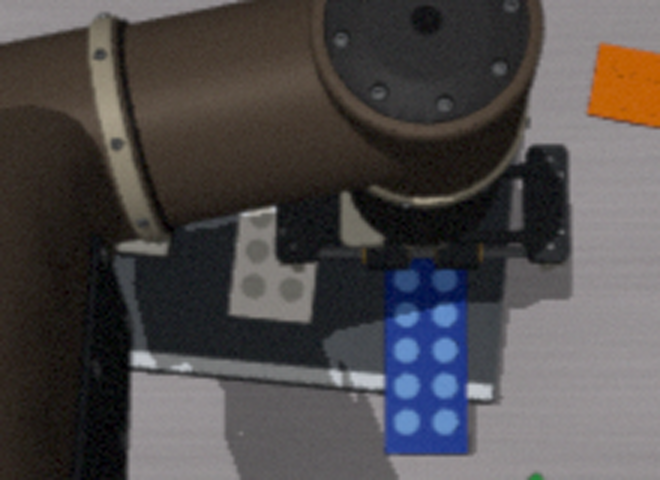

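The palette now overhangs by about 42 mm (crop row 453 against the strip at about 393) and lies straight. I'll back off, rise and move over the overhanging end.

Emit:
{"op": "play_rows", "data": {"series": [[11,0.006,0,0,0],[11,0.015,0,0,0],[11,0.015,0,-0.03,0],[20,0.01,0,-0.06,0],[40,-0.02,0.001,-0.08,0],[60,-0.05,0.001,-0.08,0],[80,-0.085,0.002,-0.08,0],[100,-0.12,0.002,-0.08,0],[100,-0.138,0.002,-0.08,0],[100,-0.138,0.002,-0.08,0]]}}

```text
clock: 6.25
tool_pos: [0.4081, -0.0839, 0.2084]
orientation: [-180.0, -0.0, -0.1]
force: [0.4, -0.1, -0.1]
opening: 0.0602
```

```bash
python3 - <<'E'
from h import *
goto(.409,-.0844,.11,-.2)
for n in ("top","scene"):
    s=snapshot(n);cv2.imwrite(f"pics/{n}4.png",s["frame"][:,:,::-1]);np.savez(n+"4.npz",**s)
m=mask(s,(105,100,40),(130,255,255),(285,190,330,292));print(rect(s,m,.066))
E
```

```text
at 6.25 [ 0.4081 -0.0839  0.2084] [-1.7997e+02 -3.0000e-02 -8.0000e-02] j [ 15.8  -0.  -37.1  -0.  -52.9  74.2] F [ 0.4 -0.1 -0.1] open 0.0602
dx 0.0009 dy 0.0005 dz 0.0984 spin 0.12
{'c': array([467.6, -85.7]), 'L': 149.0, 'W': 63.4, 'ang': -0.0, 'box': [[393.1000061035156, -117.30000305175781], [542.0999755859375, -117.30000305175781], [542.0999755859375, -54.0], [393.1000061035156, -54.0]]}
```

View pics/scene4.png

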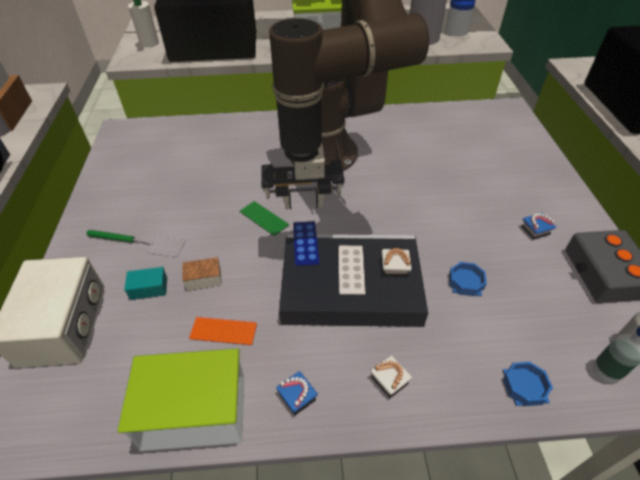

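View pics/top4.png

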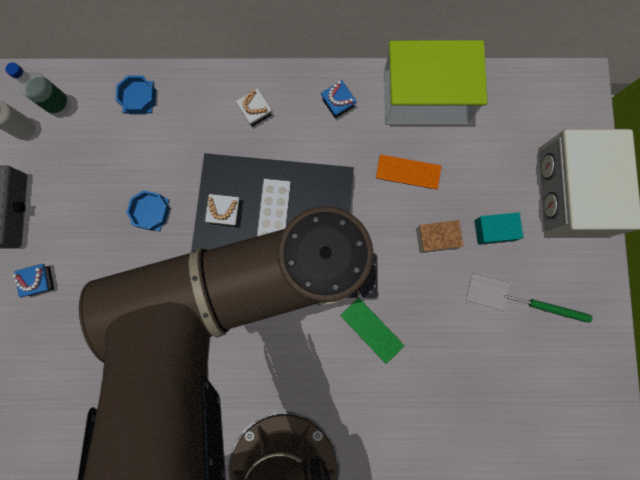

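Both views show the blue palette overhanging straight, and the gripper is above its end. The jaws were still opening, so I'll let them finish and then descend.

Emit:
{"op": "play_rows", "data": {"series": [[100,0.001,0.001,0,0],[100,0.001,0.001,0,0],[100,0.001,0.001,0.01,0],[100,0.001,0.001,0.02,0],[100,0.001,0.001,0.035,0],[100,0.001,0.001,0.05,0],[100,0.001,0.001,0.065,0],[100,0.001,0.001,0.08,0],[100,0.001,0.001,0.092,0],[100,0.001,0.001,0.098,0]]}}

```text
clock: 7.35
tool_pos: [0.4096, -0.0851, 0.1081]
orientation: [180.0, 0.2, -0.1]
force: [0.5, -0.6, -0.2]
opening: 0.0876
```

```bash
python3 - <<'E'
from h import *
goto(.409,-.0844,.11,-.2)
for n in ("scene",):
    s=snapshot(n);cv2.imwrite(f"pics/{n}5.png",cv2.resize(s["frame"][150:300,210:410,::-1],None,fx=3.5,fy=3.5,interpolation=cv2.INTER_CUBIC));np.savez(n+"5.npz",**s)
E
```

```text
at 7.35 [ 0.4096 -0.0851  0.1081] [ 1.7996e+02  1.7000e-01 -1.0000e-01] j [ 15.5   9.2 -44.2  -0.  -36.8  74.4] F [ 0.5 -0.6 -0.2] open 0.0876
dx -0.0006 dy -0.0007 dz -0.0019 spin 0.10
```

View pics/scene5.png

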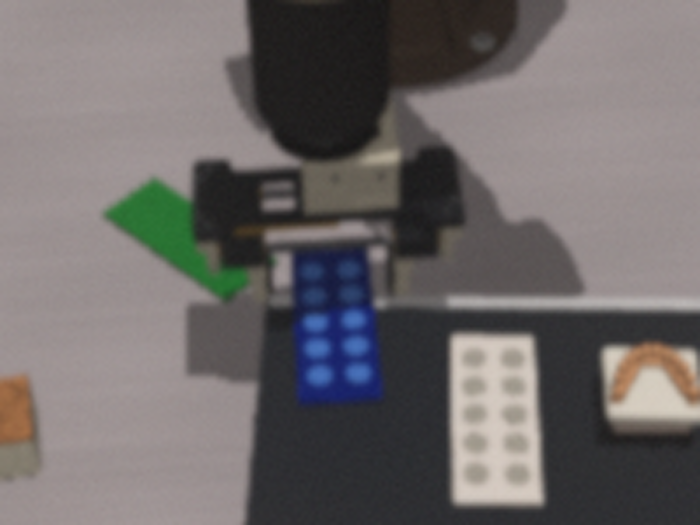

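The jaws straddle the overhanging end, with fingers left and right at crop (282,275) and (383,275), clear of the step. I'll close them.

Emit:
{"op": "play_rows", "data": {"series": [[60,0,0,-0.001,0],[50,0,0,-0.001,0],[50,0,0,-0.001,0],[50,0,0,-0.001,0],[50,0,0,-0.001,0],[50,0,0,-0.001,0],[50,0,0,-0.001,0]]}}

```text
clock: 8.1
tool_pos: [0.4108, -0.0848, 0.1113]
orientation: [-180.0, -0.0, -0.1]
force: [-0.8, 1.1, 3.1]
opening: 0.0596
```

```bash
python3 -c "
from h import *
goto(.409,-.0844,.11,-.2)"
```

```text
at 8.1 [ 0.4108 -0.0848  0.1113] [-1.7999e+02 -4.0000e-02 -7.0000e-02] j [ 15.6   8.9 -44.    0.  -37.1  74.4] F [-0.8  1.1  3.1] open 0.0596
dx -0.0018 dy -0.0004 dz 0.0013 spin 0.13
```

Emit:
{"op": "play_rows", "data": {"series": [[40,0,0,0,0],[40,0,0,-0.003,0],[40,0,0,-0.008,0],[40,0,0,-0.015,0],[40,0,0,-0.022,0],[40,0,0,-0.03,0],[40,0,0,-0.04,0],[40,0,0,-0.05,0],[40,0,0,-0.06,0],[40,0,0,-0.06,0]]}}

```text
clock: 9.1
tool_pos: [0.4114, -0.0847, 0.1726]
orientation: [-180.0, -0.2, -0.1]
force: [-0.2, -0.7, -1.3]
opening: 0.0592
```

```bash
python3 - <<'E'
from h import *
goto(.454,-.3596,.16,7.03)
for n in ("scene",):
    s=snapshot(n);cv2.imwrite(f"pics/{n}6.png",cv2.resize(s["frame"][150:300,210:410,::-1],None,fx=3.5,fy=3.5,interpolation=cv2.INTER_CUBIC));np.savez(n+"6.npz",**s)
m=mask(s,(105,100,40),(130,255,255),(285,190,330,292))
P=cloud(s)[cv2.erode(m,np.ones((3,3)))>0];P=P[~np.isnan(P).any(1)];print(len(P),P.min(0),P.max(0))
A=np.c_[P[:,:2],np.ones(len(P))];c=np.linalg.lstsq(A,P[:,2],rcond=None)[0];print("slope deg",np.degrees(np.arctan(c[:2])))
E
```

```text
at 9.1 [ 0.4114 -0.0847  0.1726] [-1.7997e+02 -1.7000e-01 -6.0000e-02] j [ 15.6   3.1 -39.7   0.  -47.1  74.4] F [-0.2 -0.7 -1.3] open 0.0592
dx 0.0429 dy 0.2749 dz 0.0126 spin -7.09
908 [ 0.39426715 -0.11440876  0.12041675] [ 0.53961336 -0.05680874  0.13414726]
slope deg [-0.51061386  0.31177436]
```

View pics/scene6.png

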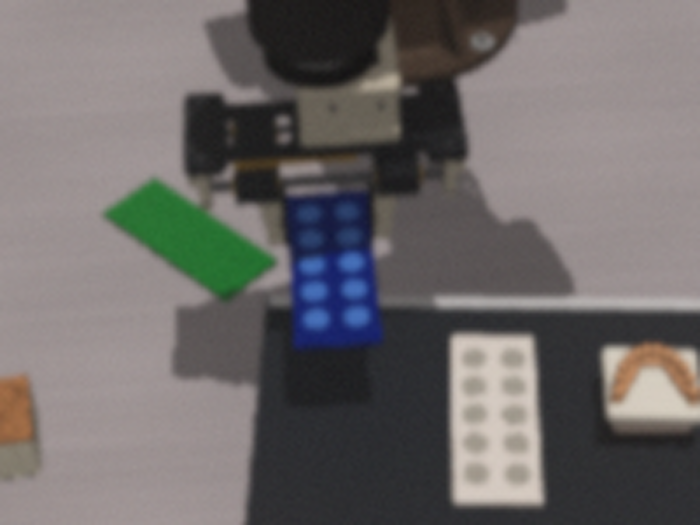

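The palette is lifted and level, with a slope of about 0.5°. It hangs from its end at crop (330,270). I'll carry it over to the stand.

Emit:
{"op": "play_rows", "data": {"series": [[40,0.002,0.01,0,-0.3],[40,0.005,0.03,0,-0.8],[40,0.01,0.06,0,-1.6],[40,0.016,0.095,0,-2.5],[40,0.022,0.135,0,-3.5],[40,0.029,0.175,0,-4.5],[40,0.036,0.215,0,-5.5],[40,0.042,0.245,0,-6.3],[40,0.045,0.265,0,-6.8],[40,0.047,0.2744,0,-7.1]]}}

```text
clock: 10.15
tool_pos: [0.4568, -0.3609, 0.1698]
orientation: [-180.0, 0.1, 6.9]
force: [0.6, 1.0, -1.7]
opening: 0.0594
```

```bash
python3 - <<'E'
from h import *
goto(.4579,-.3591,.096,7.03)
for n in ("scene","top"):
    s=snapshot(n);cv2.imwrite(f"pics/{n}7.png",s["frame"][:,:,::-1]);np.savez(n+"7.npz",**s)
    P=cloud(s);m=mask(s,(105,100,40),(130,255,255),(150,160,280,280) if n=="scene" else (380,180,500,300))
    Q=P[cv2.erode(m,np.ones((3,3)))>0];Q=Q[~np.isnan(Q).any(1)];Q=Q[Q[:,2]>.09]
    A=np.c_[Q[:,:2],np.ones(len(Q))];c=np.linalg.lstsq(A,Q[:,2],rcond=None)[0];z=np.median(Q[:,2]);print(n,len(Q),"slope",np.degrees(np.arctan(c[:2])),"z",z)
    print(rect(s,m,z))
E
```

```text
at 10.15 [ 0.4568 -0.3609  0.1698] [-1.7996e+02  9.0000e-02  6.9300e+00] j [-19.1  18.1 -20.3   0.  -51.6 116. ] F [ 0.6  1.  -1.7] open 0.0594
dx 0.0014 dy -0.0017 dz 0.0738 spin -0.10
scene 977 slope [-0.62163767  0.11862088] z 0.12428600766540113
{'c': array([ 512.1, -353.5]), 'L': 149.6, 'W': 59.6, 'ang': 7.1, 'box': [[434.20001220703125, -333.20001220703125], [441.6000061035156, -392.29998779296875], [590.0, -373.79998779296875], [582.7000122070312, -314.70001220703125]]}
top 48 slope [2.02086453 0.19843093] z 0.1242337151942201
{'c': array([ 508.3, -336.7]), 'L': 32.1, 'W': 15.7, 'ang': 67.5, 'box': [[494.8999938964844, -348.5], [509.5, -354.5], [521.7000122070312, -324.8999938964844], [507.20001220703125, -318.79998779296875]]}
```

View pics/scene7.png

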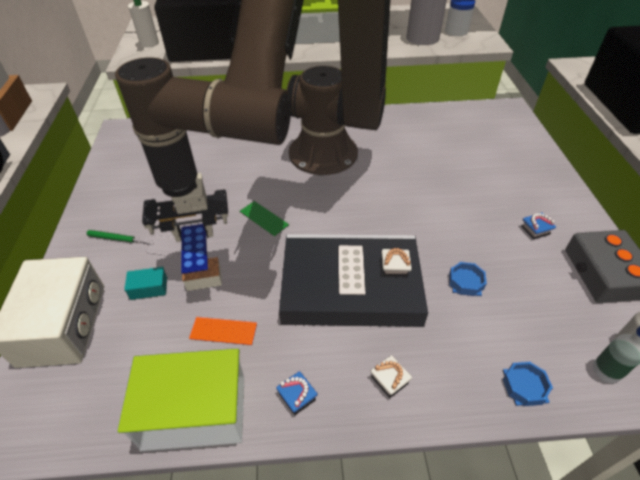

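View pics/top7.png

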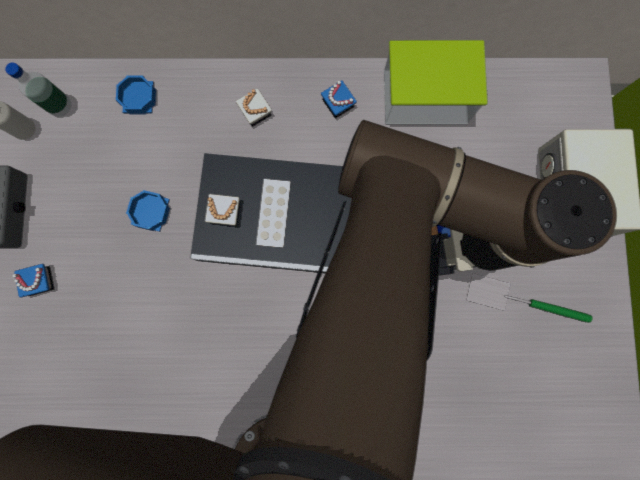

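The palette hangs level over the stand. The scene view gives its centre as (512,-353) mm at 7.1°, against the stand at about (511,-353) and 7.0°. I'll lower it gently.

Emit:
{"op": "play_rows", "data": {"series": [[40,0,0,0.005,0],[40,0,0,0.015,0],[40,0,0,0.026,0],[40,0,0,0.037,0],[40,0,0,0.047,0],[40,0,0,0.055,0],[40,0,0,0.061,0],[40,0,0,0.065,0],[40,0,0,0.068,0],[40,0,0,0.068,0]]}}

```text
clock: 11.25
tool_pos: [0.4571, -0.3593, 0.1027]
orientation: [-180.0, 0.0, 7.0]
force: [0.2, 0.5, -0.8]
opening: 0.0597
```

Emit:
{"op": "play_rows", "data": {"series": [[40,0,0,0.001,0],[40,0,0,0.002,0],[40,0,0,0.003,0],[40,0,0,0.004,0],[40,0,0,0.004,0]]}}

```text
clock: 11.75
tool_pos: [0.4571, -0.3593, 0.0989]
orientation: [-180.0, 0.0, 7.0]
force: [0.3, 0.1, -1.4]
opening: 0.0591
```

```bash
cat > chk.py <<'E'
from h import *
import sys
goto(.4579,-.3591,.0955,7.03)
s=snapshot("scene");cv2.imwrite(f"pics/s{sys.argv[1]}.png",cv2.resize(s["frame"][170:320,100:300,::-1],None,fx=3.5,fy=3.5,interpolation=cv2.INTER_CUBIC))
P=cloud(s);m=mask(s,(105,100,40),(130,255,255),(150,160,280,300))
Q=P[cv2.erode(m,np.ones((3,3)))>0];Q=Q[~np.isnan(Q).any(1)];Q=Q[Q[:,2]>.035]
A=np.c_[Q[:,:2],np.ones(len(Q))];c=np.linalg.lstsq(A,Q[:,2],rcond=None)[0];z=np.median(Q[:,2]);print(len(Q),"slope",np.degrees(np.arctan(c[:2])),"top z",z)
print(rect(s,m,z))
E
python3 chk.py 8
```

```text
at 11.75 [ 0.4571 -0.3593  0.0989] [-180.      0.      7.02] j [-18.9  23.  -24.4  -0.  -42.6 115.9] F [ 0.3  0.1 -1.4] open 0.0591
dx 0.0008 dy -0.0001 dz 0.0034 spin -0.01
929 slope [-0.5851      0.11907267] top z 0.0535931418728907
{'c': array([ 509.8, -352.6]), 'L': 152.7, 'W': 58.6, 'ang': 7.79, 'box': [[430.20001220703125, -333.8999938964844], [438.20001220703125, -392.0], [589.5, -371.29998779296875], [581.5, -313.20001220703125]]}
```

View pics/s8.png

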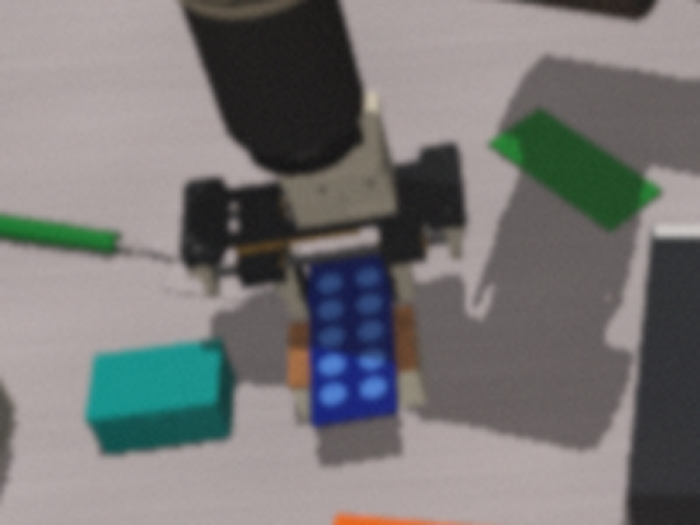

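The palette is just above the cork and centred, with its top at 53.6 mm, so about 2.5 mm remain. I'll lower it in small steps.

Emit:
{"op": "play_rows", "data": {"series": [[40,0,0,0.0007,0],[40,0,0,0.0014,0],[40,0,0,0.002,0],[40,0,0,0.002,0]]}}

```text
clock: 12.2
tool_pos: [0.4571, -0.3593, 0.0969]
orientation: [180.0, 0.0, 7.0]
force: [-0.7, 0.1, -0.7]
opening: 0.0597
```

Emit:
{"op": "play_rows", "data": {"series": [[40,0,0,0.0005,0],[40,0,0,0.001,0],[40,0,0,0.001,0]]}}

```text
clock: 12.5
tool_pos: [0.4571, -0.3593, 0.0962]
orientation: [180.0, -0.0, 7.0]
force: [-1.3, 1.5, 3.5]
opening: 0.0594
```

```bash
python3 chk.py 9
```

```text
at 12.5 [ 0.4571 -0.3593  0.0962] [179.99  -0.     7.03] j [-18.9  23.2 -24.5   0.  -42.3 115.9] F [-1.3  1.5  3.5] open 0.0594
dx 0.0008 dy -0.0001 dz 0.0007 spin -0.00
914 slope [0.32310387 0.06446911] top z 0.051933088212019266
{'c': array([ 510.4, -353.6]), 'L': 150.1, 'W': 58.6, 'ang': 6.6, 'box': [[432.5, -333.20001220703125], [439.20001220703125, -391.3999938964844], [588.2999877929688, -374.1000061035156], [581.5999755859375, -315.8999938964844]]}
```

Contact is made: Fz rose by about 4.5 N, the top is at 52 mm and it is level. I'll open the jaws in steps.

Emit:
{"op": "play_rows", "data": {"series": [[66,0,0,0,0],[68,0,0,0,0],[70,0,0,0,0],[75,0,0,0,0],[80,0,0,0,0],[90,0,0,0,0],[100,0,0,0,0],[100,0,0,0,0],[100,0,0,0,0],[100,0,0,0,0]]}}

```text
clock: 13.55
tool_pos: [0.4572, -0.3593, 0.096]
orientation: [180.0, -0.0, 7.0]
force: [-0.2, -1.0, 0.1]
opening: 0.0879
```

```bash
python3 chk.py 10
```

```text
at 13.55 [ 0.4572 -0.3593  0.096 ] [180.    -0.     7.02] j [-18.9  23.2 -24.5  -0.  -42.2 115.9] F [-0.2 -1.   0.1] open 0.0879
dx 0.0008 dy -0.0001 dz 0.0005 spin -0.01
907 slope [-0.01185337  0.11625165] top z 0.051803166585765385
{'c': array([ 510.7, -352.4]), 'L': 150.1, 'W': 56.2, 'ang': 6.44, 'box': [[433.0, -332.8999938964844], [439.29998779296875, -388.70001220703125], [588.4000244140625, -371.8999938964844], [582.0999755859375, -316.0]]}
```

View pics/s10.png

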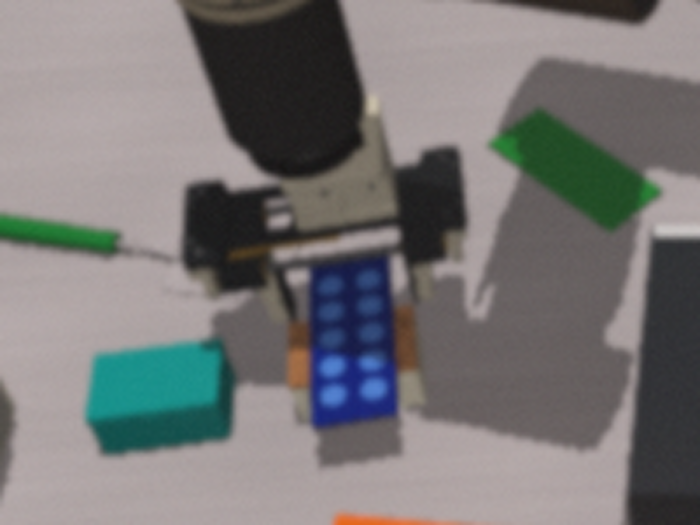

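The palette is released and lies flat and centred on the cork, and the fingers are clear of its sides. I'll retreat straight up and then back.

Emit:
{"op": "play_rows", "data": {"series": [[100,0,0,-0.005,0],[100,0,0,-0.015,0],[100,0,0,-0.03,0],[100,0,0,-0.055,0],[100,0,0,-0.08,0],[100,0,0,-0.11,0],[100,0,0,-0.14,0],[100,0,0,-0.17,0],[100,0,0,-0.18,0],[100,0,0,-0.18,0]]}}

```text
clock: 14.6
tool_pos: [0.4577, -0.3596, 0.2786]
orientation: [179.9, -0.2, 7.0]
force: [-0.5, 0.4, -0.2]
opening: 0.0878
```

```bash
python3 - <<'E'
import sys;sys.argv=["",'11'];exec(open("chk.py").read())
cv2.imwrite("pics/s11f.png",s["frame"][:,:,::-1])
t=snapshot("top");print("white top",rect(t,mask(t,(0,0,110),(180,90,255),(245,172,298,254)),.066))
E
```

```text
at 14.6 [ 0.4577 -0.3596  0.2786] [179.88  -0.23   7.03] j [-18.9  12.3 -12.7   0.  -64.8 115.9] F [-0.5  0.4 -0.2] open 0.0878
dx 0.0002 dy -0.0005 dz 0.1831 spin -0.00
872 slope [-0.06517977  0.35915075] top z 0.051822687967700364
{'c': array([ 512.5, -352.2]), 'L': 146.5, 'W': 56.1, 'ang': 6.44, 'box': [[436.6000061035156, -332.6000061035156], [442.8999938964844, -388.29998779296875], [588.4000244140625, -371.8999938964844], [582.0999755859375, -316.1000061035156]]}
white top {'c': array([559.6,  22.8]), 'L': 150.6, 'W': 61.3, 'ang': -5.87, 'box': [[481.5, -0.0], [631.4000244140625, -15.399999618530273], [637.5999755859375, 45.599998474121094], [487.79998779296875, 61.0]]}
```

View pics/s11f.png

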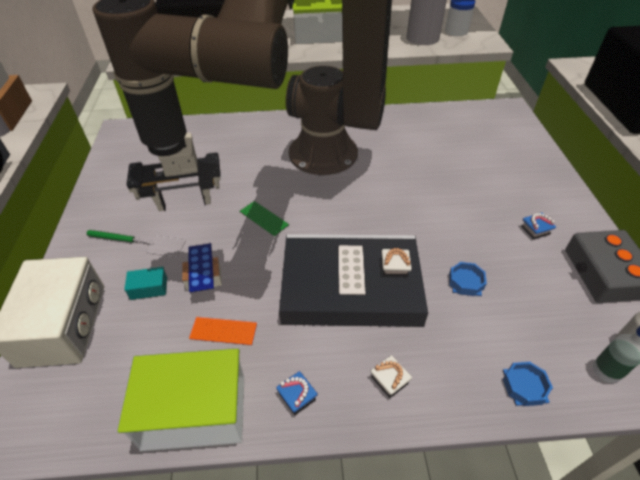

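The blue palette lies across the cork stand at (202,268). The gripper is clear of it and the white palette hasn't moved.

```bash
python3 -c "
from plant import close_job
print(close_job())"
```

```text
the job is handed in; nothing more can be done
None
```

The blue palette now lies flat and centred across the cork-topped stand. I handed the job in at about 14.7 s, and no verdict was reported.

I pushed it from behind until about 42 mm overhung the step's front edge. I then pinched the overhanging end by its long sides, lifted it level, lowered it in small steps (about 4–5 N at contact), released it and raised the gripper clear.

**Last checks:**
- **Position:** the palette's centre measured about (511–512, −352) mm, against the stand at about (511, −353) mm, so within about 2 mm.
- **Angle:** its length is at 6.4°, against 7.0° for the stand.
- **Flatness:** tilt is under 0.4° and its top is at 51.8 mm, where 51 mm was expected (45 mm stand plus 6 mm palette).
- **White palette:** it had moved less than 1 mm, which is within measuring error.

**Disagreement:** the two cameras differed by about 2–3 mm on the stand's and step's x position. I used the top view for the stand and step. The final palette position comes from the scene view alone, because the arm blocked the top view of the stand on the way in and I did not recheck it from there. That is well inside the 20 mm tolerance. No check failed.

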